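# Prove the stop button, then hold the enabling lever half-way

### The job

Function-check the bench controls: press the round mushroom stop knob all the way down until it latches, then twist it clockwise (seen from above) so that it releases and comes fully up again. After that press the pad of the sprung enabling lever half-way down, so that its blade is level, and finish while still holding it there with the fingers: do not let go at the end, and never press the lever down to its bottom stop. Leave the flush start button unpressed and the loose parts on the bench where they are.

Things in the scene. Friction and masses are not known exactly. Their poses are not given: they have to be found in the camera images.
- stop_top (a point): Centre of the top of the stop knob: black fluted round mushroom head, 41 mm across, 26 mm thick, top 88 mm above the bench when up, 80 mm when latched, a low grey rib across it. It stands over a fixed grey box 84 x 84 x 45 mm with a gap of 17 mm under the head (9 mm when latched; a collar, 34 mm across, fills 5 mm of it). Grip it by its sides, any way round. The point turns with the head.
- stop_plunger (a joint): Travel of the stop knob downward, m: 0 up, 0.008 fully down. It takes about 8 N at first, then less; past about 6 mm it snaps the rest of the way down and stays latched (about 3 N). Turning the head clockwise lifts it by a cam until it springs up.
- stop_head (a joint): Turn of the knob about its vertical axis, rad, clockwise from above positive: 0 to 0.9. A light spring turns it back to 0 when let go. When the knob is latched, about 0.5 rad releases it; 0.75 rad is a safe turn. While the fingers grip it, it may stay part of the way down until they let go.
- enable_pad (a point): Centre of the top of the lever's pad: black, ribbed, 38 x 40 mm, 10 mm thick, at the free end of a black blade hinged 90 mm away, over a low grey box 130 x 74 x 34 mm. Released, the pad top is about 78 mm above the bench and the blade rises 0.15 rad towards the pad; half-way the blade is level, pad top 65 mm above the bench; at the bottom stop about 52 mm.
- enable_unit: The fixed grey box of the enabling lever; origin at the centre of its underside. The hinge lies at x = +45 mm, z = 60 mm, parallel to y; the pad lies about 44 mm on the -x side of the origin.
- enable_lever (a joint): Angle of the enabling lever, rad: 0 released (up), 0.15 half-way (blade level), 0.30 bottom stop. Spring: about 2 N on the pad at the start, 7 N half-way, 12 N at the bottom; it springs back up when let go.
- start_button_top (a point): Top of the flush start button (28 mm across) in a grey box just like the stop knob's: not to be pressed.
- start_button (a joint): Travel of the start button downward, m: 0 out, 0.006 fully pressed. It stays at 0.
- contactor: Loose contactor, 80 x 45 x 82 mm, a bystander; origin under its centre.
- breaker: Loose three-pole rail breaker, 85 x 53 x 74 mm, a bystander; origin under its centre.
- strip: Loose terminal strip, 22 x 120 x 14 mm, a bystander lying between the control boxes; origin under its centre.
- rail_offcut: Loose top-hat rail offcut, 35 x 210 x 8 mm, a bystander lying between the control boxes; origin under its centre.
- cutter: Loose side cutter, 60 x 153 x 13 mm, a bystander; origin under its centre.
- coffee_mug: Loose mug, 97 mm high, a bystander; origin under its centre.

How it is judged (in metres and radians):
On the way, in this order (a step that is already met when the one before it is completed fails the run):
1. the stop knob is pressed fully down and latched (value of joint stop_plunger above 0.0065 m), for 0.2 s.
2. the latched knob is twisted clockwise (value of joint stop_head above 0.25 rad and value of joint stop_plunger above 0.002 m), for 0.02 s.
3. the knob has come fully up again (value of joint stop_plunger below 0.0015 m), for 0.2 s.
At the end, for the whole second after the job is handed in: The stop knob is up (within 1.5 mm); the enabling lever is held still at 0.10 to 0.20 rad (half-way, 0.15, give or take 4.5 mm at the pad) by the fingers, which press on its blade with more than 2 N through the last second (value of joint stop_plunger below 0.0015 m and value of joint enable_lever between 0.1 and 0.2 rad and velocity of joint enable_lever between -0.05 and 0.05 rad/s and contact force between the fingers and enable_lever above 2 N); the arm keeps its last pose, push and grip.
It fails at once if the enabling lever is pressed right down (beyond 0.27 rad) (value of joint enable_lever above 0.27 rad).
It fails at once if the start button is pressed (3 mm) (value of joint start_button above 0.003 m).
It fails at once if a loose part is moved by more than 25 mm (distance of any of contactor, breaker, strip, rail_offcut, cutter, coffee_mug from where it was at the start of the episode above 0.025 m).
It also fails if it takes over 53 s, if anything falls off the work surface, if the arm or the gripper's body presses on something with over 40 N, if the wrist force passes 120 N, or if a joint passes its speed limit or range.

### The arm

A 6-joint arm with a two-finger parallel gripper is mounted at the origin on a cart in front of the work surface, level with it; the furniture and walls round the work are solid. World frame = base frame: x ahead of the robot, y to its left, z up, the work surface at z = 0. Lengths are in mm, angles in rad, forces in N, time in s.
With the tool pointing down it reaches from about 350 to 775 mm from the base axis. Payload 7.3 kg.
Tool frame: the origin (TCP) lies at the very end of the fingers, on their centre line; the grasp point (between the pads) lies 19 mm behind it; z points along the fingers, y is the line along which they close (so a half turn about z gives the same grasp; the last joint's range is limited). The gripper opens to 92 mm and grips with 3 to 60 N. Pads are 19 mm wide; open, the fingers measure 130 mm over their backs; the gripper's body (75 mm by 190 mm) begins 47 mm behind the grasp point.
Start: joints at [1.069, 0.342, 1.524, -0, 1.275, -0.146], TCP at [182.865, 492.143, 226.741] pointing down, gripper open.
Joint ranges: [-2.53, 2.53], [-0.77, 2.02], [0.04, 2.7], [-1, 4.14], [0.28, 2.66], [-3.11, 3.11]. Speed limits (rad/s): [2.57, 2.57, 3.14, 3.14, 3.14, 3.14].

### API

Orientations are given as [roll, pitch, yaw] about the fixed x, y, z axes, in that order (R = Rz(yaw) Ry(pitch) Rx(roll)).
In Python, from plant import * gives the robot as it stands.
- The arm moves only by the tool arm_command, never from a script. Its arguments are lists of equal length, an entry for each row: "gripper": the finger opening in mm, from 0 to 91.8; "dp": the shift along the tool's x, y, z in units of 25 mm (1.0 is 25 mm), a list of three; "twist": the turn about the tool's z in units of 5 degrees (1.0 is 5 degrees). A call has exactly 5 rows; each row shifts and turns the commanded pose from where the row before left it, along the tool's axes as they then stand; what a row does not reach is not made up. A row lasts 1/8 s, in which the tool goes at most 62.5 mm and 10.7 degrees, less where a joint would pass 70% of its speed; a pose out of reach is approached as far as the arm can. A call is refused whole if a number of a shift passes 1 or a number of a turn 1, either way. A call with a gripper value outside its range is refused whole. The fingers move at their own pace and stop on an object; the grip force is fixed at half the most. Time passes only in rows, so rows that do not move let the fingers close, or fill a call up. It gives the time, the measured TCP pose, the force, the opening and the grip force at its end, in the units of the state.
- get_obs(): the state, without advancing time (a new reading comes with each control period).
- capture(name): name is "scene" or "top" or "wrist"; returns the picture (480x640x3 uint8, red, green, blue); there is no depth.
- get_calibration(name): a dict with "mtx" (3x3 intrinsics, pixels), "position" and "attitude" of the camera in the world; the wrist camera has in their place "mount" (4x4, takes a point from camera to tool coordinates, whose origin is the TCP and whose axes are the flange's). Camera axes: x right, y down, z forward; pixel columns grow to the right and rows downward; lengths in mm; the calibration is good to about 2 mm. A picture is of the moment at which its call begins: read the wrist's pose just before it. get_calibration takes no time and is no camera call.
- close_job(): hands the job in; it is judged then, once.
The state is a dict: "time": time; "joint_positions": joint angles; "dq": joint speeds; "tau": joint torques, N m; "tool_pos": TCP position; "tcp_rot": TCP orientation; "contact_force": force on the tool from outside, world axes, zero at the start; "moment": the same for the moment, N m; "grip_width": finger opening in mm; "finger_force": force on a finger pad.
Only numpy, scipy, OpenCV 4.12 (cv2) and the standard library are available. Lean on these libraries where they do the work, as an engineer would, in place of code of your own. Each camera call takes 0.05 s, during which the arm holds its last target. There are 200 camera calls.

## Working session

There is one attempt and no reset: what is moved stays moved. The work goes in short steps, Python scripts to look and compute and a tool call to move; the robot and the scene stay as the last step left them, time stands still between calls to the robot, and variables do not carry over. Pictures are saved under pics/ and viewed, at most 10 in all, crops included, and the job is handed in when it is done.

Besides the shell and the picture viewer there is one more tool, called after ">>>" in YAML: its name, and indented under it one key for each argument. arm_command: Moves the arm, as the interface text tells. Its arguments: {"type":"object","properties":{"gripper":{"type":"array"},"dp":{"type":"array"},"twist":{"type":"array"}},"required":["gripper","dp","twist"]}

```bash
mkdir -p pics; ls; python3 - <<'E'
from plant import *
import cv2,numpy as np
o=get_obs();print({k:np.round(v,3) for k,v in o.items()})
for n in("top","scene"):
    cv2.imwrite(f"pics/{n}0.png",capture(n)[:,:,::-1]);print(n,get_calibration(n))
print(get_calibration("wrist"))
E
```

```text
pics
{'time': np.float64(0.0), 'joint_positions': array([ 1.069,  0.343,  1.525,  0.   ,  1.275, -0.146]), 'dq': array([-0.001,  0.   , -0.   , -0.   , -0.   ,  0.   ]), 'tau': array([ 1.0000e-03, -4.3124e+01, -2.4422e+01,  7.2000e-02,  5.6000e-02,
       -0.0000e+00]), 'tool_pos': array([182.658, 491.786, 226.038]), 'tcp_rot': array([-3.14 , -0.   ,  2.786]), 'contact_force': array([ 0.212, -0.211,  0.356]), 'moment': array([ 0.009, -0.041,  0.027]), 'finger_force': np.float64(0.0), 'grip_width': np.float64(91.868)}
top {'mtx': array([[490.40280641,   0.        , 323.90428567],
       [  0.        , 490.40280641, 245.39356287],
       [  0.        ,   0.        ,   1.        ]]), 'position': array([ 270.17396797,   78.91051416, 1392.06281635]), 'attitude': array([-2.94634199, -0.01283636, -1.58427948])}
scene {'mtx': array([[558.82711071,   0.        , 322.65278762],
       [  0.        , 558.82711071, 234.85315775],
       [  0.        ,   0.        ,   1.        ]]), 'position': array([ -77.50095765, -828.48418922,  858.65630473]), 'attitude': array([-2.21191532,  0.00787803, -0.5919667 ])}
{'mtx': array([[368.9764721 ,   0.        , 312.53645815],
       [  0.        , 368.9764721 , 236.28228057],
       [  0.        ,   0.        ,   1.        ]]), 'mount': array([[-8.42277671e-05, -9.66953390e-01, -2.54953199e-01,
         6.86546700e+01],
       [ 9.99999892e-01,  3.48871942e-05, -4.62681187e-04,
         8.22161717e-01],
       [ 4.56285745e-04, -2.54953210e-01,  9.66953283e-01,
        -1.56793119e+02],
       [ 0.00000000e+00,  0.00000000e+00,  0.00000000e+00,
         1.00000000e+00]])}
```

View pics/top0.png

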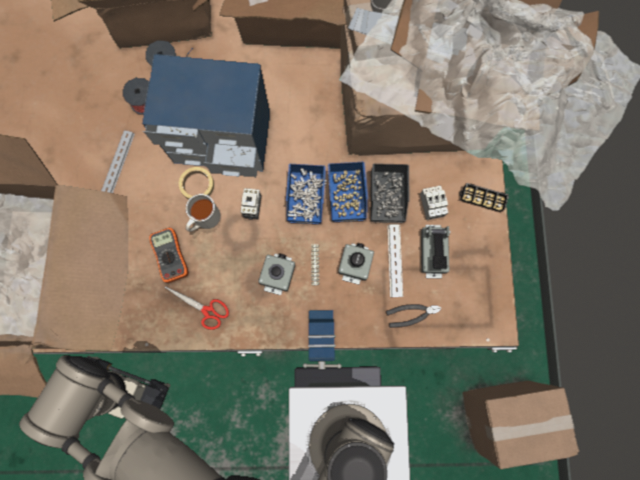

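View pics/scene0.png

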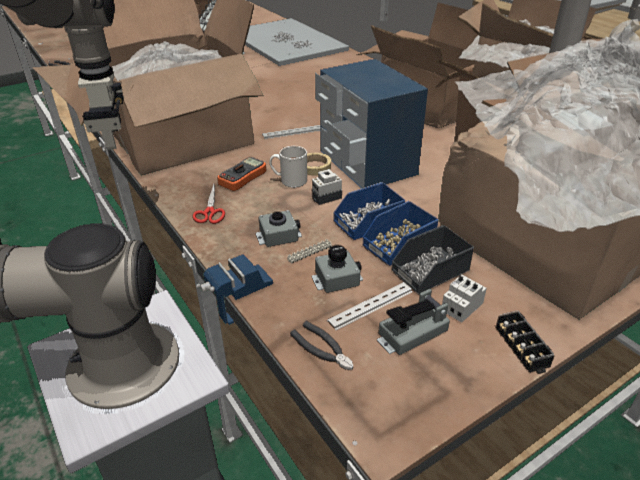

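The top view shows the stop knob at about (357,260), the start button at (277,271) and the lever unit at (435,250), with its black pad towards (437,262). In the scene view the knob is at (338,254), the pad near (400,313) and the blade end near (435,303).

```bash
cat > h.py <<'E'
from plant import *
import cv2,numpy as np
from scipy.spatial.transform import Rotation as Ro
def cam(n,o=None):
    c=get_calibration(n)
    if n!="wrist": return c["mtx"],Ro.from_euler("xyz",c["attitude"]).as_matrix(),np.array(c["position"])
    T=np.eye(4);T[:3,:3]=Ro.from_euler("xyz",o["tcp_rot"]).as_matrix();T[:3,3]=o["tool_pos"]
    T=T@c["mount"];return c["mtx"],T[:3,:3],T[:3,3]
def onz(cm,uv,z):
    K,R,p=cm;d=R@np.linalg.solve(K,[uv[0],uv[1],1]);return p+d*(z-p[2])/d[2]
def totool(o,v): # world vector -> tool axes, in 25 mm units
    return Ro.from_euler("xyz",o["tcp_rot"]).inv().apply(v)/25
E
python3 - <<'E'
from h import *
t=cam("top");s=cam("scene")
print("knob",onz(t,(357,260),88),onz(s,(338,250),88))
print("start",onz(t,(277,271),50))
print("unit",onz(t,(435,250),50), onz(t,(437,262),75), onz(s,(400,310),75))
a=cv2.imread("pics/top0.png")[200:320,260:460];b=cv2.imread("pics/scene0.png")[230:370,300:480]
a=cv2.resize(a,(600,360),interpolation=2);cv2.imwrite("pics/ca.png",a)
E
```

```text
knob [486.71509159 -30.03864835  88.        ] [490.39122353 -34.21648019  88.        ]
start [464.79262188 188.43903393  50.        ]
unit [ 518.84964472 -252.01434055   50.        ] [ 480.86924884 -249.40461927   75.        ] [ 490.68258758 -247.40055778   75.        ]
```

View pics/ca.png

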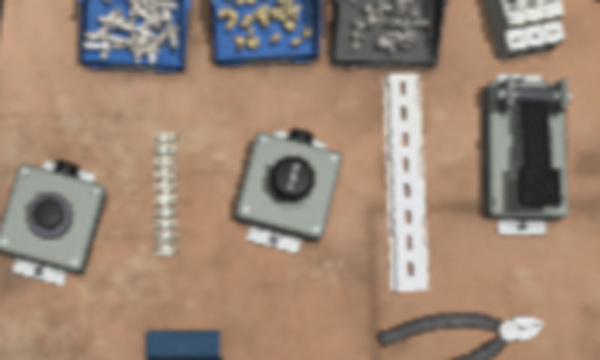

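The crop shows the knob at top-image pixel (357,259.3), roughly (488,-31) mm. The pad is at (440,262.3), roughly (480,-256), with its hinge on the far +x side. The strip and rail lie clear on either side of the knob box. I'll now travel to above the knob.

>>> arm_command:
  gripper: [75,75,75,75,75]
  dp:
    - [-0.94,-0.77,0]
    - [-0.94,-0.77,0]
    - [-0.94,-0.77,0]
    - [-0.94,-0.77,0]
    - [-0.94,-0.77,0]
  twist: [0,0,0,0,0]

```text
time: 0.72
tool_pos: [259.7, 360.0, 226.4]
tcp_rot: [-3.141, -0.0, 2.786]
contact_force: [0.2, -0.4, -0.3]
grip_width: 75.4
finger_force: 0.0
```

>>> arm_command:
  gripper: [75,75,75,75,75]
  dp:
    - [-0.94,-0.77,0]
    - [-0.94,-0.77,0]
    - [-0.94,-0.77,0]
    - [-0.94,-0.77,0]
    - [-0.94,-0.77,0]
  twist: [0,0,0,0,0]

```text
time: 1.35
tool_pos: [336.3, 228.9, 226.5]
tcp_rot: [-3.141, -0.0, 2.786]
contact_force: [-0.4, -0.1, 0.3]
grip_width: 75.1
finger_force: 0.0
```

>>> arm_command:
  gripper: [75,75,75,75,75]
  dp:
    - [-0.94,-0.77,0]
    - [-0.94,-0.77,0]
    - [-0.94,-0.77,0]
    - [-0.94,-0.77,0]
    - [-0.94,-0.77,0]
  twist: [0,0,0,0,0]

```text
time: 1.98
tool_pos: [412.9, 97.7, 226.5]
tcp_rot: [-3.141, -0.001, 2.786]
contact_force: [0.4, -0.5, 0.2]
grip_width: 74.9
finger_force: 0.0
```

>>> arm_command:
  gripper: [75,75,75,75,75]
  dp:
    - [-0.94,-0.77,0.5]
    - [-0.94,-0.77,0.5]
    - [-0.94,-0.77,0.5]
    - [-0.94,-0.77,0.5]
    - [-0.94,-0.77,0.5]
  twist: [0,0,0,0,0]

```text
time: 2.6
tool_pos: [489.5, -33.3, 163.5]
tcp_rot: [3.142, -0.001, 2.786]
contact_force: [0.3, -0.5, -0.0]
grip_width: 74.8
finger_force: 0.0
```

>>> arm_command:
  gripper: [75,75,75,75,75]
  dp:
    - [0,0,0]
    - [0,0,0]
    - [0,0,0]
    - [0,0,0]
    - [0,0,0]
  twist: [0,0,0,0,0]

```text
time: 3.22
tool_pos: [489.3, -32.1, 164.5]
tcp_rot: [3.141, 0.0, 2.786]
contact_force: [-0.3, 0.4, 0.4]
grip_width: 75.2
finger_force: 0.0
```

```bash
python3 - <<'E'
from h import *
o=get_obs();print({k:np.round(o[k],3) for k in("time","tool_pos","tcp_rot","grip_width")})
cv2.imwrite("pics/w1.png",capture("wrist")[:,:,::-1])
K,R,p=cam("wrist",o)
for q in([488,-31,88],):
    v=K@(R.T@(np.array(q)-p));print(v[:2]/v[2])
E
```

```text
{'time': np.float64(3.225), 'tool_pos': array([489.278, -32.08 , 164.491]), 'tcp_rot': array([3.141, 0.   , 2.786]), 'grip_width': np.float64(75.152)}
[312.30171099 244.42064503]
```

View pics/w1.png

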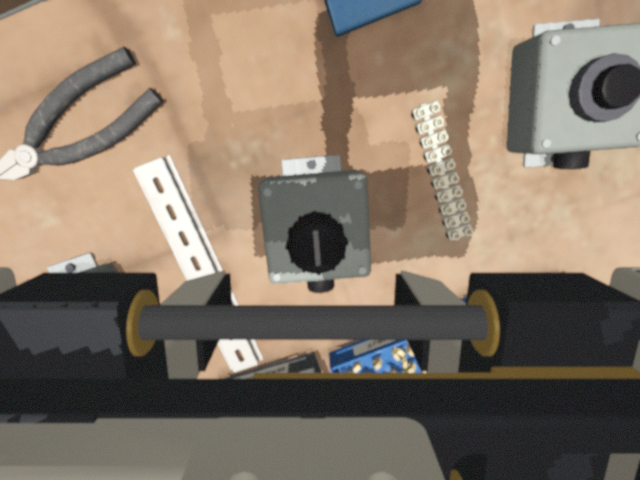

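The wrist view shows the fluted knob head centred at (317,241), its rib upright in the picture and its box square to the gripper. The fingers straddle it.

```bash
python3 - <<'E'
from h import *
o=get_obs();c=cam("wrist",o)
g=cv2.imread("pics/w1.png",0);m=(g<45).astype(np.uint8);m[:195]=0;m[276:]=0;m[:,:270]=0;m[:,362:]=0
k=max(cv2.findContours(m,0,2)[0],key=cv2.contourArea);(u,v),r=cv2.minEnclosingCircle(k);print(u,v,r)
P=onz(c,(u,v),88);print(P,onz(c,(u+r,v),88)[:2]-P[:2]);print(totool(o,P-o["tool_pos"])*25)
E
```

```text
316.0 242.5 30.64728546142578
[487.60797466 -28.35368932  88.        ] [ 7.00018005 18.86533487]
[ 2.94025188  2.98264932 76.42984535]
```

>>> arm_command:
  gripper: [75,75,75,75,75]
  dp:
    - [0.12,0.12,0.8]
    - [0,0,0.85]
    - [0,0,0.85]
    - [0,0,0.85]
    - [0,0,0.8]
  twist: [0,0,0,0,0]

```text
time: 3.9
tool_pos: [487.6, -28.5, 59.9]
tcp_rot: [3.141, 0.0, 2.786]
contact_force: [-0.2, -0.2, 0.6]
grip_width: 75.0
finger_force: 0.0
```

>>> arm_command:
  gripper: [60,50,40,30,30]
  dp:
    - [0,0,0]
    - [0,0,0]
    - [0,0,0]
    - [0,0,0]
    - [0,0,0]
  twist: [0,0,0,0,0]

```text
time: 4.53
tool_pos: [487.9, -28.8, 61.1]
tcp_rot: [3.141, 0.001, 2.786]
contact_force: [-1.2, -0.8, 3.3]
grip_width: 39.8
finger_force: 30.0
```

>>> arm_command:
  gripper: [30,30,30,30,30]
  dp:
    - [0,0,0.12]
    - [0,0,0.12]
    - [0,0,0.12]
    - [0,0,0]
    - [0,0,0]
  twist: [0,0,0,0,0]

```text
time: 5.15
tool_pos: [488.0, -28.8, 52.7]
tcp_rot: [3.141, 0.002, 2.786]
contact_force: [-2.8, -0.8, 14.2]
grip_width: 39.6
finger_force: 30.0
```

>>> arm_command:
  gripper: [30,30,30,30,30]
  dp:
    - [0,0,0.08]
    - [0,0,0.04]
    - [0,0,0]
    - [0,0,0]
    - [0,0,0]
  twist: [0,0,0,0,0]

```text
time: 5.78
tool_pos: [488.3, -28.9, 52.0]
tcp_rot: [3.141, 0.003, 2.786]
contact_force: [-11.5, 0.3, 40.0]
grip_width: 39.7
finger_force: 30.0
```

>>> arm_command:
  gripper: [30,30,30,30,30]
  dp:
    - [0,0,-0.1]
    - [0,0,0]
    - [0,0,0]
    - [0,0,0]
    - [0,0,0]
  twist: [0,1,1,1,1]

```text
time: 6.4
tool_pos: [488.7, -27.7, 52.9]
tcp_rot: [3.139, 0.002, 2.434]
contact_force: [-3.0, 7.2, 22.9]
grip_width: 39.5
finger_force: 30.0
```

>>> arm_command:
  gripper: [30,30,30,30,30]
  dp:
    - [0,0,0]
    - [0,0,-0.06]
    - [0,0,-0.06]
    - [0,0,-0.06]
    - [0,0,-0.06]
  twist: [1,1,1,1,1]

```text
time: 7.02
tool_pos: [489.7, -27.1, 57.5]
tcp_rot: [3.136, 0.0, 1.997]
contact_force: [6.9, 9.4, 1.0]
grip_width: 39.5
finger_force: 30.0
```

>>> arm_command:
  gripper: [30,30,30,50,70]
  dp:
    - [0,0,0]
    - [0,0,0]
    - [0,0,0]
    - [0,0,0]
    - [0,0,0]
  twist: [0,0,0,0,0]

```text
time: 7.65
tool_pos: [487.1, -28.5, 56.6]
tcp_rot: [-3.141, -0.001, 2.001]
contact_force: [-0.6, -1.0, 0.2]
grip_width: 55.1
finger_force: 0.0
```

>>> arm_command:
  gripper: [75,75,75,75,75]
  dp:
    - [0,0,0]
    - [0,0,0]
    - [0,0,-0.8]
    - [0,0,-0.9]
    - [0,0,-0.9]
  twist: [0,0,0,0,0]

```text
time: 8.28
tool_pos: [487.3, -28.7, 122.5]
tcp_rot: [-3.141, -0.0, 2.0]
contact_force: [0.3, -1.0, 0.5]
grip_width: 74.5
finger_force: 0.0
```

>>> arm_command:
  gripper: [60,40,20,0,0]
  dp:
    - [0,0,-0.8]
    - [-0.81,-0.4,-0.8]
    - [-0.81,-0.4,0]
    - [-0.81,-0.4,0]
    - [-0.81,-0.4,0]
  twist: [0,0,0,0,0]

```text
time: 8.9
tool_pos: [484.7, -119.7, 161.9]
tcp_rot: [-3.141, -0.0, 2.0]
contact_force: [0.9, 0.4, -0.5]
grip_width: 29.5
finger_force: 0.0
```

>>> arm_command:
  gripper: [0,0,0,0,0]
  dp:
    - [-0.81,-0.4,0]
    - [-0.81,-0.4,0]
    - [-0.81,-0.4,0]
    - [-0.81,-0.4,0]
    - [-0.81,-0.4,0]
  twist: [0,0,0,0,0]

```text
time: 9.52
tool_pos: [481.4, -232.7, 161.8]
tcp_rot: [-3.141, -0.0, 2.0]
contact_force: [0.3, -0.1, 0.1]
grip_width: 0.5
finger_force: 0.0
```

>>> arm_command:
  gripper: [0,0,0,0,0]
  dp:
    - [-0.81,-0.4,0]
    - [0,0,0]
    - [0,0,0]
    - [0,0,0]
    - [0,0,0]
  twist: [0,0,0,0,0]

```text
time: 10.15
tool_pos: [481.1, -253.8, 162.0]
tcp_rot: [3.141, -0.0, 2.001]
contact_force: [-0.0, -0.6, -0.6]
grip_width: 0.3
finger_force: 0.0
```

```bash
python3 - <<'E'
from h import *
o=get_obs();print({k:np.round(o[k],3) for k in("time","tool_pos","tcp_rot","grip_width")})
w=capture("wrist")[:,:,::-1];cv2.imwrite("pics/w2.png",w)
cv2.imwrite("pics/scene1.png",capture("scene")[:,:,::-1])
a=cv2.imread("pics/scene0.png");b=cv2.imread("pics/scene1.png")
f=lambda i:cv2.resize(i[230:300,300:380],(400,350),interpolation=2)
cv2.imwrite("pics/cmp.png",np.hstack([f(a),f(b)]))
# vertical shift of the head between the pictures
T=a[243:262,325:350];r=cv2.matchTemplate(b[230:280,315:360],T,5);print(cv2.minMaxLoc(r),"unmoved = (10,13)")
K,R,p=cam("scene")
for z in(80,88):
    v=K@(R.T@(np.array([487.6,-28.4,z])-p));print(z,v[:2]/v[2])
E
```

```text
{'time': np.float64(10.15), 'tool_pos': array([ 481.101, -253.791,  162.041]), 'tcp_rot': array([ 3.141, -0.   ,  2.001]), 'grip_width': np.float64(0.328)}
(-0.42272940278053284, 0.9958705306053162, (3, 30), (10, 13)) unmoved = (10,13)
80 [335.45134685 251.91709347]
88 [335.47223339 249.10634116]
```

View pics/w2.png

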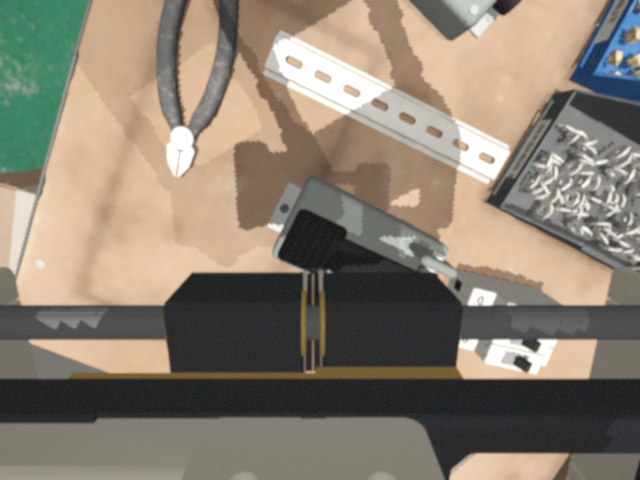

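View pics/cmp.png

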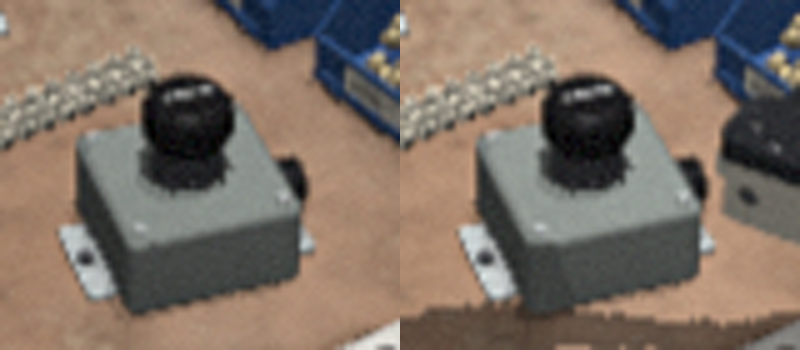

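The comparison shows the knob at the same place and height as at the start (match 0.996), so it has released and come up. In the wrist view the ribbed pad has corners near (300,208), (347,232), (320,271) and (277,250), so its centre is about (311,240).

```bash
python3 - <<'E'
from h import *
o=get_obs();c=cam("wrist",o)
q=[onz(c,u,78) for u in((300,208),(347,232),(320,271),(277,250))]
print(np.round(q,1),[round(np.linalg.norm(q[i]-q[i-1]),1) for i in range(4)])
P=np.mean(q,0);print(P,totool(o,P-o["tool_pos"])*25)
E
```

```text
[[ 463.4 -234.7   78. ]
 [ 498.9 -236.4   78. ]
 [ 494.1 -269.2   78. ]
 [ 461.  -267.7   78. ]] [np.float64(33.1), np.float64(35.5), np.float64(33.2), np.float64(33.1)]
[ 479.35711546 -252.00661003   78.        ] [ 2.51298382 -0.75220704 84.04342074]
```

>>> arm_command:
  gripper: [0,0,0,0,0]
  dp:
    - [0.1,0,0.8]
    - [0,0,0.8]
    - [0,0,0.8]
    - [0,0,0.6]
    - [0,0,0]
  twist: [0,0,0,0,0]

```text
time: 10.88
tool_pos: [479.4, -251.6, 86.0]
tcp_rot: [-3.141, -0.002, 2.001]
contact_force: [-0.2, 0.0, -0.9]
grip_width: 0.6
finger_force: 0.0
```

>>> arm_command:
  gripper: [0,0,0,0,0]
  dp:
    - [0,0,0.1]
    - [0,0,0.1]
    - [0,0,0.1]
    - [0,0,0]
    - [0,0,0]
  twist: [0,0,0,0,0]

```text
time: 11.5
tool_pos: [480.1, -252.2, 79.7]
tcp_rot: [3.141, 0.0, 2.0]
contact_force: [-0.9, 0.2, 1.7]
grip_width: 0.5
finger_force: 0.7
```

Contact is just made at z≈79.7, which agrees with the stated 78 mm. I'll go down to 65 in small steps.

>>> arm_command:
  gripper: [0,0,0,0,0]
  dp:
    - [0,0,0.1]
    - [0,0,0.1]
    - [0,0,0.1]
    - [0,0,0.1]
    - [0,0,0]
  twist: [0,0,0,0,0]

```text
time: 12.12
tool_pos: [479.7, -252.0, 69.3]
tcp_rot: [-3.141, -0.001, 2.0]
contact_force: [-3.5, -0.7, 4.3]
grip_width: 0.4
finger_force: 2.5
```

>>> arm_command:
  gripper: [0,0,0,0,0]
  dp:
    - [0,0,0.08]
    - [0,0,0.08]
    - [0,0,0]
    - [0,0,0]
    - [0,0,0]
  twist: [0,0,0,0,0]

```text
time: 12.75
tool_pos: [479.6, -252.0, 65.6]
tcp_rot: [-3.141, -0.0, 2.0]
contact_force: [-4.8, 0.4, 6.9]
grip_width: 0.4
finger_force: 3.3
```

>>> arm_command:
  gripper: [0,0,0,0,0]
  dp:
    - [0,0,0]
    - [0,0,0]
    - [0,0,0]
    - [0,0,0]
    - [0,0,0]
  twist: [0,0,0,0,0]

```text
time: 13.38
tool_pos: [479.6, -252.0, 65.6]
tcp_rot: [-3.141, -0.0, 2.0]
contact_force: [-4.6, 0.2, 6.3]
grip_width: 0.7
finger_force: 3.3
```

```bash
python3 - <<'E'
from h import *
o=get_obs();print(o["tool_pos"],o["contact_force"])
if abs(o["tool_pos"][2]-65)<2 and 4.5<o["contact_force"][2]<9: print(close_job())
E
```

```text
[ 479.62572112 -252.03548466   65.64598608] [-4.61468877  0.16416456  6.29559088]
the job is handed in; nothing more can be done
None
```

I pressed the stop knob down to its stop, twisted it clockwise so it released and came fully up, and handed the job in at 13.4 s with the fingers still holding the enabling lever half-way (tip at 65.6 mm, about 6.3 N); the hand-in returned no verdict.

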